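# Slide the succulent under the plant lamp and flip the lamp on

## Task

Push the terracotta saucer with its little succulent along the bench, without lifting or tipping it, until the whole saucer sits on the grey mesh square. Then flip the lamp's red toggle lever over, away from the red dot, so that it snaps across to the green dot and stays there. Leave everything else where it stands.

Things in the scene. Friction and masses are not known exactly. Their poses are not given: they have to be found in the camera images.
- saucer: Loose round terracotta saucer, 120 mm across at the rim, 110 mm at the foot, 25 mm high, with a small pot and green succulent fixed in its middle (one piece, up to 50 mm high, 55 mm across). About 0.35 kg; slides with a push of some 2 to 4 N. Origin: centre of the underside, z up. Starts left or right of the mesh square, a blue bowl on the other side.
- saucer_centre (a point): Centre of the saucer, 12.5 mm above its underside.
- mesh: Grey plastic mesh square, 170 x 170 mm, fixed and flush with the bench (under 2 mm high; things slide onto it freely). Origin: its centre; x and y parallel to its edges, z up.
- lamp: White plant lamp, fixed. Origin on the bench under the toggle's pivot (pivot 40 mm up); +x points from switch to post, z up. Base 150 mm wide (y), 35 mm high, from 50 mm before the origin (-x) to 170 mm behind it. Red dot 37 mm before the pivot, green dot 37 mm behind. Post 145 mm behind; the head's rim overhangs forward to 80 mm behind the pivot, from 260 mm height up.
- toggle (a joint): Angle of the toggle lever: 0 = leaning to the red dot (off, towards the lamp's -x), 0.45 = upright, 0.9 = leaning to the green dot (on, towards the lamp's +x). Spring over-centre: short of upright it springs back, past upright it snaps to the other end. About 3 N of push at 25 mm above the pivot starts it.
- lever_tip (a point): Top end of the red toggle lever, a bat-shaped rod 45 mm long from the pivot and 10 to 15 mm thick. At start it lies about 20 mm in front (-x) of the pivot and 81 mm above the bench.
- rake_tweezer: Bystander: loose stainless rake-tweezer tool, 155 mm long, 44 mm wide, 14 mm high, lying right of the lamp. Origin: under its middle.
- blue_bowl: Bystander: loose blue ceramic bowl, 100 mm across, 45 mm high. Origin: centre of its underside.
- jar: Bystander: loose jar, 56 mm across, 65 mm high, left of the lamp. Origin: centre of its underside.
- spray: Bystander: loose white bottle, 70 mm across, 200 mm high, far left. Origin: centre of its underside.
- trowel: Bystander: loose spoon-shaped scoop about 200 mm long, lying at the far left of the bench beside the step stool.
- empty_pot: Bystander: loose empty terracotta pot, 100 mm across, 90 mm high, far right. Origin: centre of its underside.
Mind the look-alikes: they are no part of the job. What is shaped like the saucer but yellow is not meant.

How it is judged:
On the way, in this order (a step that is already met when the one before it is completed fails the run):
1. the saucer has been slid wholly onto the mesh square while the lamp is still off (x of saucer_centre in the frame of mesh between -0.027 and 0.027 m and y of saucer_centre in the frame of mesh between -0.027 and 0.027 m and angle between saucer_centre's own z axis and vertical below 0.08 rad and height (world z) of saucer_centre below 0.017 m and linear speed of saucer below 0.02 m/s and value of joint toggle below 0.3 rad), for 0.2 s.
2. the toggle has snapped over to the green dot (value of joint toggle above 0.8 rad), for 0.2 s.
At the end, for the whole second after the job is handed in: The saucer stands flat and at rest on the bench with its centre within 27 mm of the mesh square's centre along each of the square's edges (the whole saucer on the mesh), and the toggle is over at the green dot (joint above 0.8) (x of saucer_centre in the frame of mesh between -0.027 and 0.027 m and y of saucer_centre in the frame of mesh between -0.027 and 0.027 m and angle between saucer_centre's own z axis and vertical below 0.08 rad and height (world z) of saucer_centre below 0.017 m and linear speed of saucer below 0.02 m/s and value of joint toggle above 0.8 rad); the robot touches nothing.
It fails at once if the saucer is lifted off the bench (height (world z) of saucer_centre above 0.02 m).
It fails at once if the saucer is tipped (angle between saucer_centre's own z axis and vertical above 0.25 rad).
It fails at once if another object is moved by more than 15 mm (distance of any of rake_tweezer, blue_bowl, jar, spray, trowel, empty_pot from where it was at the start of the episode above 0.015 m).
It also fails if it takes over 48 s, if anything falls off the work surface, if the arm or the gripper's body presses on something with over 40 N, if the wrist force passes 120 N, or if a joint passes its speed limit or range.

## Robot

A 6-joint arm with a two-finger parallel gripper is mounted at the origin on the work surface. World frame = base frame: x ahead of the robot, y to its left, z up, the work surface at z = 0. Lengths are in m, angles in rad, forces in N, time in s.
With the tool pointing down it reaches from about 0.275 to 0.75 m from the base axis. Payload 10.2 kg.
Tool frame: the origin (TCP) lies at the very end of the fingers, on their centre line; the grasp point (between the pads) lies behind it (grip_depth is the z of the grasp point in the tool frame, in m); z points along the fingers, y is the direction in which the jaws open and shut (so a half turn about z gives the same grasp; the last joint's range is limited). The gripper opens to 88 mm and grips with 3 to 60 N. Pads are 18 mm wide; open, the fingers measure 123 mm over their backs; the gripper's body (75 mm by 187 mm) begins 45 mm behind the grasp point.
Start: joints at [-1.351, 0.313, 1.498, -0, 1.331, -0.223], TCP at [0.225, -0.474, 0.239] pointing down, gripper open.
Joint ranges: [-2.94, 2.94], [-0.97, 2.17], [0.19, 2.56], [-1.23, 4.37], [0.02, 3.11], [-2.88, 2.88]. Speed limits (rad/s): [2.39, 2.39, 3.01, 3.14, 3.14, 3.14].

## Interface

Orientations are given as a 3x3 rotation matrix whose columns are the frame's x, y, z axes.
In Python, from rig import * gives the robot as it stands.
- The arm moves only by the tool play_rows, never from a script. Its argument "increments" is a list of rows, each an object with "rot": the turn, a rotation vector about the tool's x, y, z in degrees, a list of three; "offset": the shift along the tool's x, y, z in m, a list of three; "jaw": the opening, from 0 (shut) to 1 (fully open). In form: [{"rot": [ax, ay, az], "offset": [dx, dy, dz], "jaw": jaw}, ...]. A call has 1 to 20 rows; each row is the pose to reach, as a shift and turn from the pose commanded when the call began, along the tool's axes at that moment; what a row does not reach only later rows make up. A row lasts 1/8 s, in which the tool goes at most 62.5 mm and 10.7 degrees, less where a joint would pass 70% of its speed; a pose out of reach is approached as far as the arm can. A call with a gripper value outside its range is refused whole. The fingers move at their own pace and stop on an object; "squeeze" is the grip in N (left out, the last holds). Time passes only in rows, so rows that repeat a pose let the fingers close. It gives the time, the measured TCP pose, the force and the opening at its end, in the units of the state.
- read_state(): the state, without advancing time (a new reading comes with each control period).
- grab_frame(name): name is "scene" or "top" or "wrist"; returns the picture (420x560x3 uint8, red, green, blue); there is no depth.
- get_calibration(name): a dict with "fx", "fy", "cx", "cy" (pixels), "rvec" (rotation vector, rad) and "tvec" (3), from world to camera coordinates, as OpenCV has them. Camera axes: x right, y down, z forward; pixel columns grow to the right and rows downward; lengths in m; the calibration is good to about 2 mm. A picture is of the moment at which its call begins: read the wrist's pose just before it. get_calibration takes no time and is no camera call; for the wrist camera it gives the pose at the moment of the call.
- job_done(): hands the job in, once; it reports no verdict.
Trained networks look in the newest picture that a camera, given by its name, has taken for a name from the list of things; names that differ only in an ending like _2 or _b are one class to them, and where a whole thing is asked for, a point or a joint stands for the part that bears it (a point fixed in the world has none). Each returns a list of dicts, best first, with "p" (0 to 1); they miss things now and then, are a little off and sometimes report something else, mostly with a low value. They report only what shows in the picture. A call takes as long as a camera call. They do not tell look-alikes from the thing itself.
- look_for(camera, name): "rect" ([left, top, width, height] in pixels, round what is visible of it).
- silhouettes(camera, name): "mask" (420x560 bool, what is visible of it) and "rect" ([left, top, width, height] in pixels, round what is visible of it).
- tip_of(camera, name): "pixel" ([column, row] in pixels: a listed point, or the origin of a listed thing).
The state is a dict: "t": time; "q": joint angles; "dq": joint speeds; "tau": joint torques, N m; "ee_pos": TCP position; "tool_rot": TCP orientation; "wrist_force": force on the tool from outside, world axes, zero at the start; "ft_torque": the same for the moment, N m; "width": finger opening in m.
Only numpy, scipy, OpenCV 4.12 (cv2) and the standard library are available. Lean on these libraries where they do the work, as an engineer would, in place of code of your own. Each camera call takes 0.05 s, during which the arm holds its last target.

## Working session

There is one attempt and no reset: what is moved stays moved. The work goes in short steps, Python scripts to look and compute and a tool call to move; the robot and the scene stay as the last step left them, time stands still between calls to the robot, and variables do not carry over. Pictures are saved under pics/ and viewed, and the job is handed in when it is done.

Besides the shell and the picture viewer there is one more tool, called after "Request:" as name(argument=value, ...) on one line, values as JSON. play_rows: Moves the arm, as the interface text tells. Its arguments: {"type":"object","properties":{"increments":{"type":"array"},"squeeze":{"type":"number"}},"required":["increments"]}

```bash
mkdir -p pics; ls; python3 - <<'E'
from rig import *
import cv2
for n in ("scene","top"):
    im=grab_frame(n); cv2.imwrite(f"pics/{n}0.png",cv2.cvtColor(im,cv2.COLOR_RGB2BGR))
    for k in ("saucer","mesh","lamp","toggle","blue_bowl"):
        print(n,k,[(r["rect"],round(r["p"],2)) for r in look_for(n,k)][:3])
    for k in ("saucer","saucer_centre","mesh","lamp","lever_tip","blue_bowl"):
        print(n,k,[(r["pixel"],round(r["p"],2)) for r in tip_of(n,k)][:3])
s=read_state();print(s["t"],s["ee_pos"],s["tool_rot"],s["width"])
E
```

```text
pics
scene saucer [([241.1, 169.6, 29.6, 27.4], 0.86), ([195.0, 155.6, 29.4, 23.9], 0.79)]
scene mesh [([282.3, 188.4, 68.3, 44.9], 0.8)]
scene lamp [([205.3, 157.8, 86.1, 129.4], 0.83), ([173.5, 194.1, 46.4, 18.6], 0.66)]
scene toggle [([238.0, 171.4, 30.4, 24.0], 0.25)]
scene blue_bowl []
scene saucer [([412.7, 320.7], 0.74), ([212.3, 169.2], 0.67)]
scene saucer_centre [([252.0, 184.2], 0.96), ([208.7, 170.2], 0.94)]
scene mesh [([316.8, 208.9], 0.85)]
scene lamp [([258.3, 240.8], 0.88)]
scene lever_tip [([264.3, 210.7], 0.56)]
scene blue_bowl [([351.3, 241.4], 0.71)]
top saucer [([319.9, 235.7, 37.3, 37.5], 0.85), ([379.7, 230.6, 36.5, 37.8], 0.64)]
top mesh [([235.1, 233.4, 55.7, 54.3], 0.63)]
top lamp [([252.6, 103.0, 53.2, 108.0], 0.91)]
top toggle []
top blue_bowl [([195.5, 226.6, 32.4, 34.7], 0.86)]
top saucer [([393.7, 247.6], 0.73)]
top saucer_centre [([398.0, 245.4], 0.95), ([337.2, 256.5], 0.78)]
top mesh [([262.4, 260.1], 0.63)]
top lamp [([279.5, 192.3], 0.98)]
top lever_tip [([278.0, 197.5], 0.43)]
top blue_bowl [([211.3, 243.5], 0.57)]
1.2 [ 0.22494975 -0.47437117  0.23872256] [[ 9.03548773e-01  4.28485256e-01  2.12627487e-05]
 [ 4.28485255e-01 -9.03548773e-01  2.31321182e-05]
 [ 2.91237021e-05 -1.17902227e-05 -1.00000000e+00]] 0.08791536488397954
```

View pics/scene0.png

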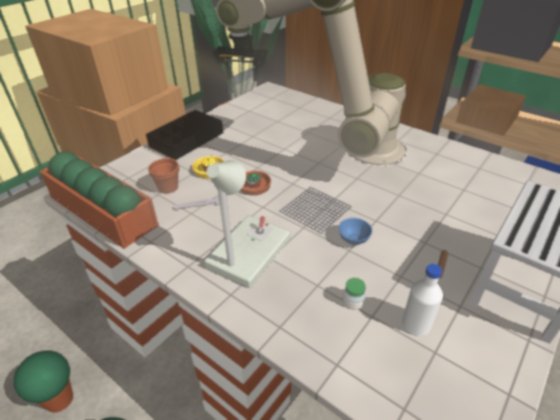

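```bash
python3 - <<'E'
import cv2
im=cv2.imread("pics/top0.png"); c=im[90:300,160:440]; cv2.imwrite("pics/topcrop.png",cv2.resize(c,None,fx=2.85,fy=2.85,interpolation=cv2.INTER_CUBIC))
E
```

```text
(no output)
```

View pics/topcrop.png

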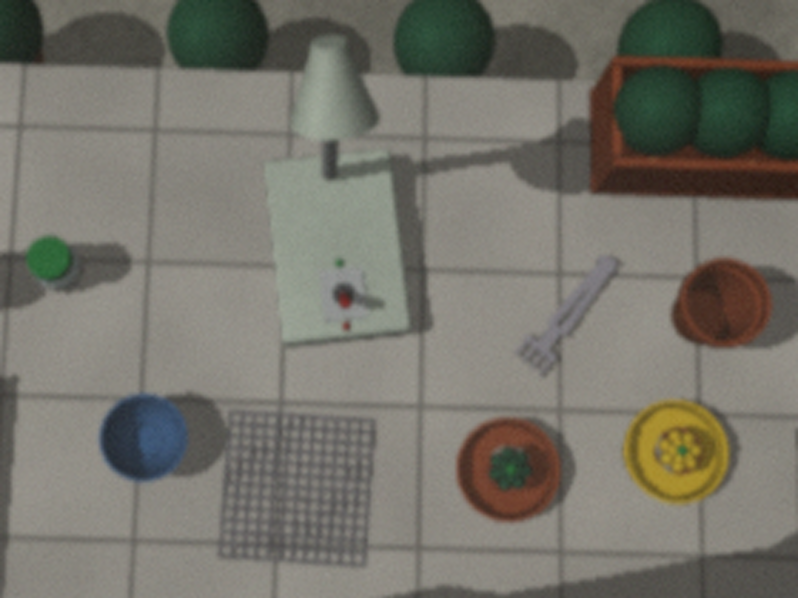

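View pics/top0.png

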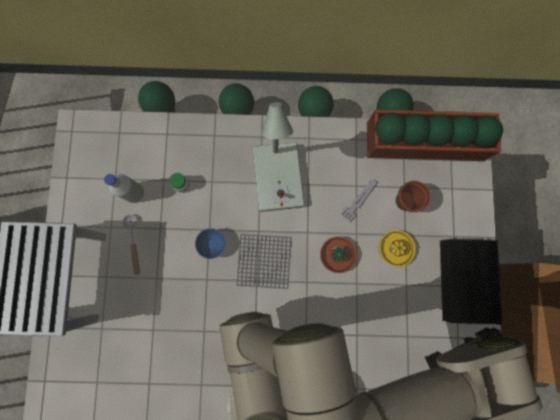

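The terracotta saucer with the green succulent is at top pixel (339,254). The yellow one at (398,248) is the look-alike, as the enlarged crop shows. The blue bowl (211,243) is left of the mesh (264,260), and the toggle is near (280,195). Next I measure positions.

```bash
cat > h.py <<'E'
from rig import *
import numpy as np, cv2
def cal(n):
    c=get_calibration(n); K=np.array([[c["fx"],0,c["cx"]],[0,c["fy"],c["cy"]],[0,0,1.]])
    R=cv2.Rodrigues(np.array(c["rvec"],float))[0]; return K,R,np.array(c["tvec"],float).ravel()
def unp(n,px,z,C=None):
    K,R,t=C or cal(n); px=np.atleast_2d(px).astype(float)
    d=(np.linalg.inv(K)@np.c_[px,np.ones(len(px))].T).T@R; o=-R.T@t
    return o+d*((z-o[2])/d[:,2])[:,None]
def proj(n,P,C=None):
    K,R,t=C or cal(n); p=(K@(R@np.atleast_2d(P).T+t[:,None])).T; return p[:,:2]/p[:,2:]
def save(im,name): cv2.imwrite("pics/"+name,cv2.cvtColor(im,cv2.COLOR_RGB2BGR))
E
python3 - <<'E'
from h import *
np.set_printoptions(precision=4,suppress=True)
# crop scale: px = 160+u/2.85, 90+v/2.85
f=lambda u,v:(160+(u+.5)/2.85-.5,90+(v+.5)/2.85-.5)
C=cal("top"); print(C, -C[1].T@C[2])
mc=unp("top",[f(230,411),f(376,419),f(366,566),f(218,557)],0.001); print("mesh",mc,mc.mean(0))
for a,b in ((0,1),(1,2),(2,3),(3,0)): print(np.linalg.norm(mc[a]-mc[b]))
im=grab_frame("top")
for m in silhouettes("top","saucer"):
    M=m["mask"]; p=np.argwhere(M)[:,::-1]; c=p.mean(0); print(m["p"],c,M.sum(), unp("top",c,0.025), im[M].mean(0))
P=unp("top",[f(458,468),f(562,468),f(510,417),f(510,522)],.024);print("saucer",P,P.mean(0))
print("bowl",unp("top",[f(100,437),f(188,437)],.045))
b=unp("top",[f(265,163),f(390,152),f(410,330),f(284,344)],.035);print("lamp base",b)
print("red,green",unp("top",[f(347,326),f(340,262)],.037)); print("tip",unp("top",f(345,299),.081))
print("pivotdark",unp("top",f(343,293),.04))
print("tool",unp("top",[f(610,262),f(530,355),f(550,375)],.01))
for z in (0,0.0125): print(unp("scene",[252,184.2],z))
print(unp("scene",[264.3,210.7],.081),unp("top",[278,197.5],.081))
print(unp("scene",[316.8,208.9],0),unp("top",[262.4,260.1],0))
E
```

```text
(array([[387.4076,   0.    , 277.6103],
       [  0.    , 387.4076, 212.8466],
       [  0.    ,   0.    ,   1.    ]]), array([[ 0.0261, -0.9996,  0.0118],
       [-0.989 , -0.0275, -0.1452],
       [ 0.1455, -0.0079, -0.9893]]), array([-0.036 ,  0.5971,  1.2062])) [ 0.416  -0.01    1.2804]
mesh [[ 0.5304  0.1011  0.001 ]
 [ 0.5257 -0.0686  0.001 ]
 [ 0.3577 -0.0607  0.001 ]
 [ 0.3634  0.108   0.001 ]] [0.4443 0.0199 0.001 ]
0.16974543782370102
0.168189510403559
0.16885416848845713
0.16709434687643895
0.87 [396.6271 247.7533] 1062 [[ 0.4969 -0.4091  0.025 ]] [141.903  120.7957  46.8983]
0.67 [337.5643 254.0346] 1097 [[ 0.4715 -0.2172  0.025 ]] [93.3036 65.8523 51.3993]
saucer [[ 0.4706 -0.1617  0.024 ]
 [ 0.4737 -0.2799  0.024 ]
 [ 0.5302 -0.2206  0.024 ]
 [ 0.4116 -0.221   0.024 ]] [ 0.4715 -0.2208  0.024 ]
bowl [[0.4935 0.2409 0.045 ]
 [0.4961 0.1429 0.045 ]]
lamp base [[ 0.8188  0.0689  0.035 ]
 [ 0.8366 -0.0769  0.035 ]
 [ 0.6258 -0.1039  0.035 ]
 [ 0.6056  0.0397  0.035 ]]
red,green [[ 0.6281 -0.0316  0.037 ]
 [ 0.7026 -0.0217  0.037 ]]
tip [[ 0.6508 -0.0279  0.081 ]]
pivotdark [[ 0.6657 -0.0261  0.04  ]]
tool [[ 0.718  -0.3406  0.01  ]
 [ 0.6044 -0.2461  0.01  ]
 [ 0.5816 -0.2694  0.01  ]]
[[ 0.4718 -0.2276  0.    ]]
[[ 0.4842 -0.216   0.0125]]
[[ 0.6283 -0.0382  0.081 ]] [[ 0.6412 -0.0196  0.081 ]]
[[0.4463 0.0276 0.    ]] [[0.4463 0.0255 0.    ]]
```

```bash
cat >> h.py <<'E'
from scipy.spatial.transform import Rotation as Ro
def rel(pos,yawx,s=None,base=None):
    """pos world, yawx: deg world heading of tool x, tool down -> rot(deg), offset in present tool frame (base=(p,R) override)"""
    s=read_state(); p,R=base or (np.array(s["ee_pos"]),np.array(s["tool_rot"]))
    a=np.radians(yawx); T=np.array([[np.cos(a),np.sin(a),0],[np.sin(a),-np.cos(a),0],[0,0,-1.]])
    return np.round(Ro.from_matrix(R.T@T).as_rotvec(degrees=True),2),np.round(R.T@(np.array(pos)-p),4)
E
python3 - <<'E'
from h import *
try: print(grip_depth)
except Exception as e: print(e)
print(rel((0.4805,-0.300,0.2),96.45))
print(rel((0.4805,-0.300,0.008),96.45))
E
```

```text
-0.0187
(array([ -0.  ,   0.  , -71.08]), array([ 0.3056, -0.0481,  0.0387]))
(array([ -0.  ,   0.  , -71.08]), array([ 0.3056, -0.0481,  0.2307]))
```

Request:
play_rows(increments=[{"rot": [0,0,-10],"offset": [0.05,-0.008,0.02],"jaw": 0.68},{"rot": [0,0,-20],"offset": [0.1,-0.016,0.039],"jaw": 0.68},{"rot": [0,0,-30],"offset": [0.15,-0.024,0.039],"jaw": 0.68},{"rot": [0,0,-40],"offset": [0.2,-0.032,0.039],"jaw": 0.68},{"rot": [0,0,-50],"offset": [0.25,-0.04,0.039],"jaw": 0.68},{"rot": [0,0,-60],"offset": [0.29,-0.046,0.039],"jaw": 0.68},{"rot": [0,0,-71],"offset": [0.3056,-0.0481,0.039],"jaw": 0.68},{"rot": [0,0,-71],"offset": [0.3056,-0.0481,0.039],"jaw": 0.68},{"rot": [0,0,-71],"offset": [0.3056,-0.0481,0.09],"jaw": 0.68},{"rot": [0,0,-71],"offset": [0.3056,-0.0481,0.14],"jaw": 0.68},{"rot": [0,0,-71],"offset": [0.3056,-0.0481,0.17],"jaw": 0.68},{"rot": [0,0,-71],"offset": [0.3056,-0.0481,0.17],"jaw": 0.68}])

```text
t: 2.8
ee_pos: [0.4791, -0.2999, 0.0672]
tool_rot: [[-0.107, 0.994, -0.003], [0.994, 0.107, 0.003], [0.003, -0.003, -1.0]]
wrist_force: [-0.3, -0.7, 1.4]
width: 0.0598
```

```bash
python3 - <<'E'
from h import *
C=cal("wrist")
im=grab_frame("wrist"); save(cv2.resize(im,None,fx=1.4,fy=1.4),"w1.png"); t=grab_frame("top"); save(cv2.resize(t[90:300,160:440],None,fx=2.85,fy=2.85),"t1.png")
s=read_state(); print(s["t"],s["ee_pos"],s["tool_rot"],s["width"])
for m in silhouettes("wrist","saucer"):
    M=m["mask"];p=np.argwhere(M)[:,::-1]; print(m["p"],m["rect"],unp("wrist",p.mean(0),.02,C),im[M].mean(0))
print(rel((0.4805,-0.300,0.008),96.45))
E
```

```text
2.9 [ 0.48050794 -0.30085875  0.06998224] [[-1.08313318e-01  9.94116179e-01  1.11749726e-03]
 [ 9.94116026e-01  1.08314573e-01 -1.13159648e-03]
 [-1.24597960e-03  9.88354970e-04 -9.99998735e-01]] 0.05980827837947393
0.82 [200.6, 300.8, 168.7, 114.4] [[ 0.4964724  -0.39795653  0.02      ]] [147.77804854 121.73974072   6.40549761]
0.59 [171.1, 0.0, 222.3, 208.0] [[ 0.47212042 -0.21662404  0.02      ]] [119.41743975  71.77477063  40.69270873]
(array([ 0.09,  0.12, -0.19]), array([ 0.001 , -0.0003,  0.0624]))
```

View pics/w1.png

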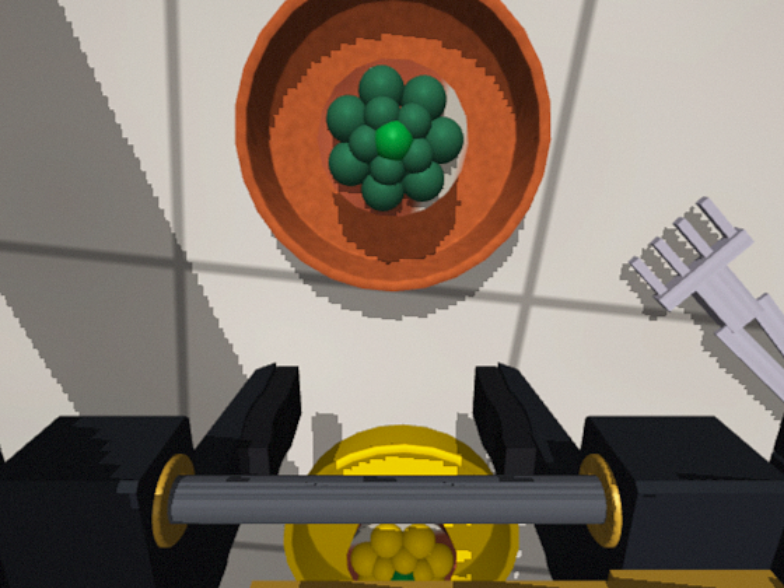

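View pics/t1.png

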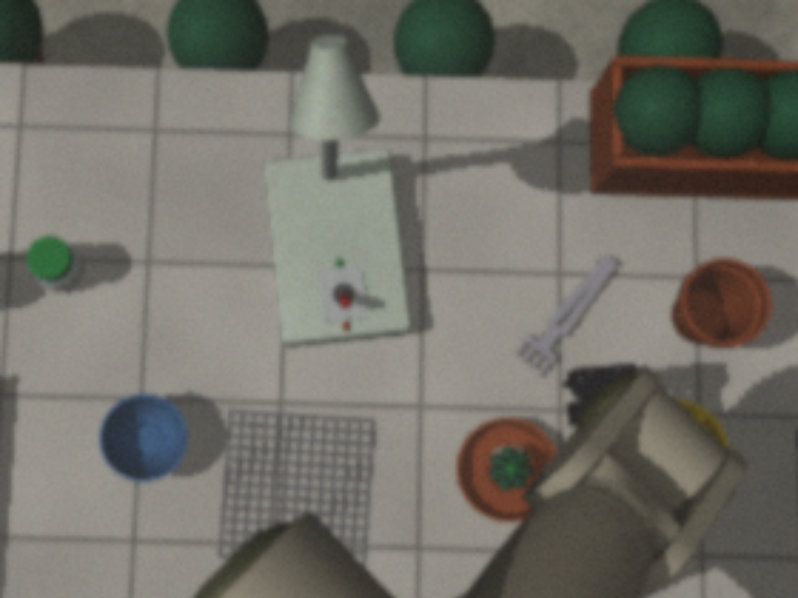

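Request:
play_rows(increments=[{"rot": [0,0,0],"offset": [0,0,0.03],"jaw": 0.68},{"rot": [0,0,0],"offset": [0,0,0.05],"jaw": 0.68},{"rot": [0,0,0],"offset": [0,0,0.062],"jaw": 0.68},{"rot": [0,0,0],"offset": [0,0,0.062],"jaw": 0.68},{"rot": [0,0,0],"offset": [0.008,0,0.062],"jaw": 0.68},{"rot": [0,0,0],"offset": [0.016,0,0.062],"jaw": 0.68},{"rot": [0,0,0],"offset": [0.024,0,0.062],"jaw": 0.68},{"rot": [0,0,0],"offset": [0.032,0,0.062],"jaw": 0.68},{"rot": [0,0,0],"offset": [0.042,0,0.062],"jaw": 0.68},{"rot": [0,0,0],"offset": [0.052,0,0.062],"jaw": 0.68},{"rot": [0,0,0],"offset": [0.062,0,0.062],"jaw": 0.68},{"rot": [0,0,0],"offset": [0.072,0,0.062],"jaw": 0.68},{"rot": [0,0,0],"offset": [0.08,0,0.062],"jaw": 0.68},{"rot": [0,0,0],"offset": [0.08,0,0.062],"jaw": 0.68}])

```text
t: 4.7
ee_pos: [0.4715, -0.2197, 0.0068]
tool_rot: [[-0.111, 0.994, -0.0], [0.994, 0.111, 0.0], [0.0, -0.0, -1.0]]
wrist_force: [1.3, -1.2, 1.0]
width: 0.06
```

```bash
python3 - <<'E'
from h import *
C=cal("wrist")
im=grab_frame("wrist"); save(cv2.resize(im,None,fx=1.4,fy=1.4),"w2.png"); t=grab_frame("top"); save(cv2.resize(t[90:300,160:440],None,fx=2.85,fy=2.85),"t2.png")
s=read_state(); print(s["t"],s["ee_pos"],s["wrist_force"],s["width"])
for m in silhouettes("top","saucer"):
    M=m["mask"];p=np.argwhere(M)[:,::-1]; print(m["p"],m["rect"],unp("top",p.mean(0),.02),t[M].mean(0))
E
```

```text
4.8 [ 0.47128885 -0.21992482  0.00642694] [ 0.46762256 -0.44429428  0.67683368] 0.06018383915761876
0.97 [378.7, 229.1, 38.1, 35.9] [[ 0.49710965 -0.41290162  0.02      ]] [95.21021611 80.81139489 33.72298625]
0.58 [303.8, 236.2, 24.7, 38.0] [[ 0.47493682 -0.13768785  0.02      ]] [93.66346154 64.19615385 49.31346154]
```

View pics/t2.png

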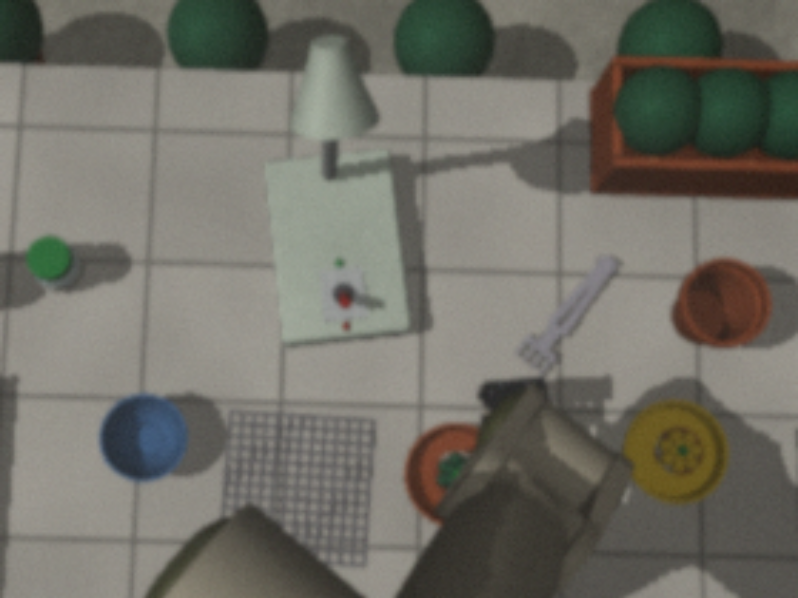

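View pics/w2.png

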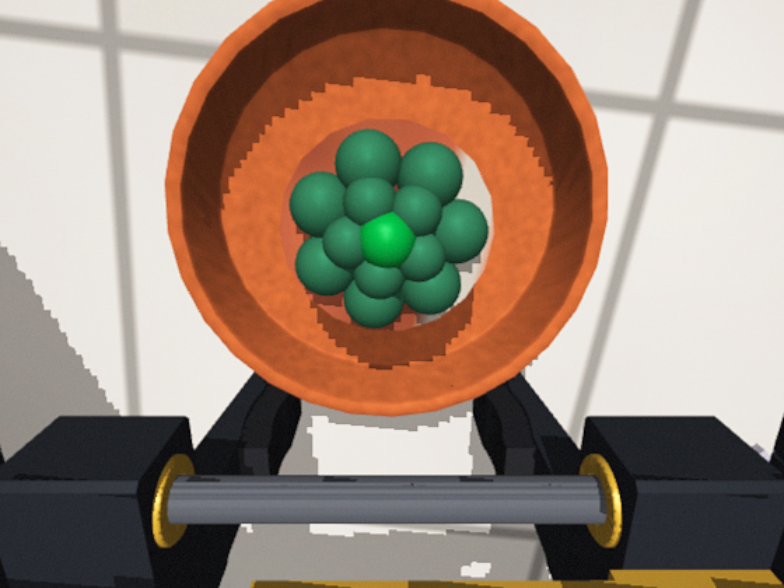

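```bash
python3 - <<'E'
from h import *
C=cal("wrist"); s=read_state(); p=np.array(s["ee_pos"]); R=np.array(s["tool_rot"])
c=unp("wrist",[387/1.4,238/1.4],.048,C)[0]; print(c)
r=unp("wrist",[[166/1.4,190/1.4],[607/1.4,190/1.4],[388/1.4,414/1.4]],.024,C);print(r,(r[0]+r[1])/2)
m=np.array([.4443,.020,0]); print("need",R.T@(m-c), "tip offset",R.T@(c-p))
E
```

```text
[ 0.46470341 -0.15901369  0.048     ]
[[ 0.40590073 -0.15759321  0.024     ]
 [ 0.52152266 -0.14463198  0.024     ]
 [ 0.47174127 -0.2185175   0.024     ]] [ 0.4637117  -0.15111259  0.024     ]
need [ 0.18010722 -0.00037983  0.04824358] tip offset [ 0.06136623  0.00024222 -0.04159567]
```

Saucer centre is 61 mm ahead of the TCP, as computed; 180 mm remain along tool x.

Request:
play_rows(increments=[{"rot": [0,0,0],"offset": [0.008,0,0],"jaw": 0.68},{"rot": [0,0,0],"offset": [0.018,0,0],"jaw": 0.68},{"rot": [0,0,0],"offset": [0.03,0,0],"jaw": 0.68},{"rot": [0,0,0],"offset": [0.042,0,0],"jaw": 0.68},{"rot": [0,0,0],"offset": [0.054,0,0],"jaw": 0.68},{"rot": [0,0,0],"offset": [0.066,0,0],"jaw": 0.68},{"rot": [0,0,0],"offset": [0.078,0,0],"jaw": 0.68},{"rot": [0,0,0],"offset": [0.09,0,0],"jaw": 0.68},{"rot": [0,0,0],"offset": [0.102,0,0],"jaw": 0.68},{"rot": [0,0,0],"offset": [0.114,0,0],"jaw": 0.68},{"rot": [0,0,0],"offset": [0.126,0,0],"jaw": 0.68},{"rot": [0,0,0],"offset": [0.138,0,0],"jaw": 0.68},{"rot": [0,0,0],"offset": [0.15,0,0],"jaw": 0.68},{"rot": [0,0,0],"offset": [0.16,0,0],"jaw": 0.68},{"rot": [0,0,0],"offset": [0.168,0,0],"jaw": 0.68},{"rot": [0,0,0],"offset": [0.174,0,0],"jaw": 0.68},{"rot": [0,0,0],"offset": [0.179,0,0],"jaw": 0.68},{"rot": [0,0,0],"offset": [0.179,0,0],"jaw": 0.68}])

```text
t: 7.1
ee_pos: [0.4517, -0.0423, 0.0067]
tool_rot: [[-0.111, 0.994, -0.0], [0.994, 0.111, 0.0], [0.0, -0.0, -1.0]]
wrist_force: [0.2, 0.8, 0.3]
width: 0.0599
```

```bash
python3 - <<'E'
from h import *
C=cal("wrist")
im=grab_frame("wrist"); save(cv2.resize(im,None,fx=1.4,fy=1.4),"w3.png"); t=grab_frame("top"); save(cv2.resize(t[90:300,160:440],None,fx=2.85,fy=2.85),"t3.png")
s=read_state(); print(s["t"],s["ee_pos"],s["wrist_force"],s["width"])
E
```

```text
7.2 [ 0.45173603 -0.04258415  0.00675337] [-0.00800782  0.04953919  0.06062398] 0.059889549929187956
```

View pics/w3.png

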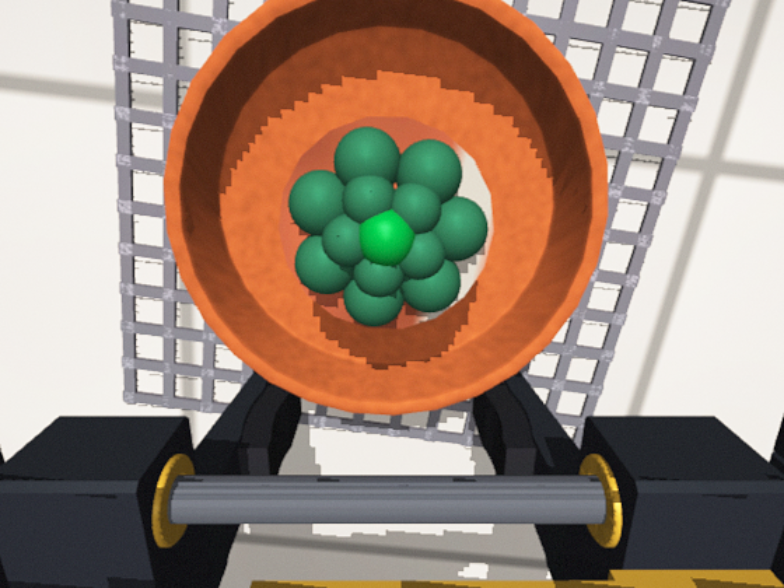

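Request:
play_rows(increments=[{"rot": [0,0,0],"offset": [-0.015,0,0],"jaw": 0.68},{"rot": [0,0,0],"offset": [-0.035,0,0],"jaw": 0.68},{"rot": [0,0,0],"offset": [-0.06,0,0],"jaw": 0.68},{"rot": [0,0,0],"offset": [-0.06,0,-0.05],"jaw": 0.68},{"rot": [0,0,0],"offset": [-0.06,0,-0.1],"jaw": 0},{"rot": [0,0,0],"offset": [-0.06,0,-0.15],"jaw": 0},{"rot": [0,0,0],"offset": [-0.06,0,-0.15],"jaw": 0}])

```text
t: 8.07
ee_pos: [0.4598, -0.1038, 0.1598]
tool_rot: [[-0.11, 0.994, 0.006], [0.994, 0.11, -0.003], [-0.004, 0.006, -1.0]]
wrist_force: [0.4, -0.4, -1.3]
width: 0.0318
```

```bash
python3 - <<'E'
from h import *
C=cal("wrist");W=grab_frame("wrist"); save(cv2.resize(W,None,fx=1.4,fy=1.4),"w4.png")
t=grab_frame("top"); save(cv2.resize(t[90:300,160:440],None,fx=2.85,fy=2.85),"t4.png")
for n,im,CC in (("wrist",W,C),("top",t,None)):
  for m in silhouettes(n,"saucer"):
    M=m["mask"];p=np.argwhere(M)[:,::-1]; print(n,m["p"],m["rect"],unp(n,p.mean(0),.02,CC),im[M].mean(0))
s=read_state(); print(s["t"],s["ee_pos"],s["width"])
d=np.array([.991,.134,0]);P=np.array([.6654,-.0267,0])
for k,z in ((-.065,.16),(-.065,.062)): print(rel(P+k*d+[0,0,z],7.7))
E
```

```text
wrist 0.94 [243.2, 401.6, 67.2, 13.9] [[ 0.49083923 -0.34518113  0.02      ]] [78.8992126  63.56692913  6.05826772]
wrist 0.83 [194.1, 1.7, 158.9, 123.1] [[0.44539531 0.00936177 0.02      ]] [103.94094344  62.92570697  35.47044125]
top 0.82 [379.2, 231.2, 36.8, 36.5] [[ 0.4969198  -0.40967857  0.02      ]] [94.84162063 80.87016575 35.38581952]
top 0.76 [248.7, 242.4, 34.2, 39.4] [[0.44577692 0.02285589 0.02      ]] [88.53633572 61.5383828  47.35209826]
8.275 [ 0.45775213 -0.10234738  0.15535307] 0.015953739868739526
(array([-1.600e-01,  3.000e-02,  8.864e+01]), array([ 0.0507,  0.1497, -0.0049]))
(array([-1.600e-01,  3.000e-02,  8.864e+01]), array([0.0506, 0.15  , 0.0931]))
```

View pics/w4.png

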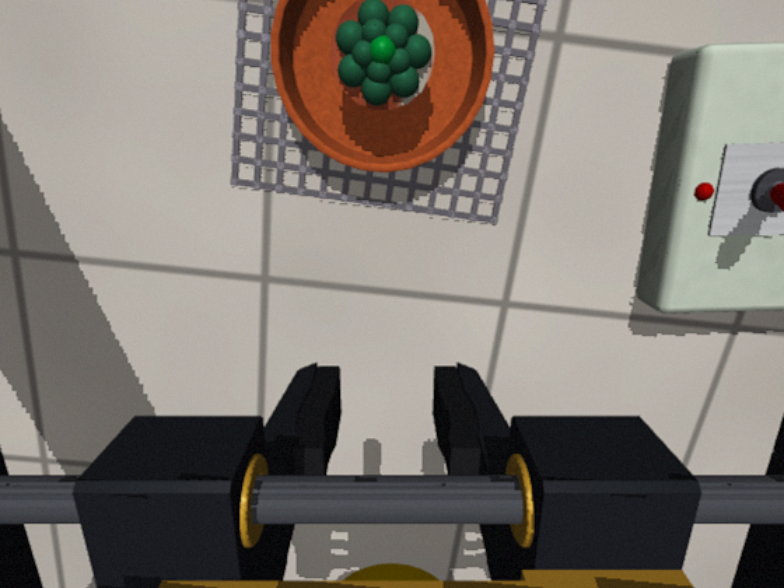

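View pics/t4.png

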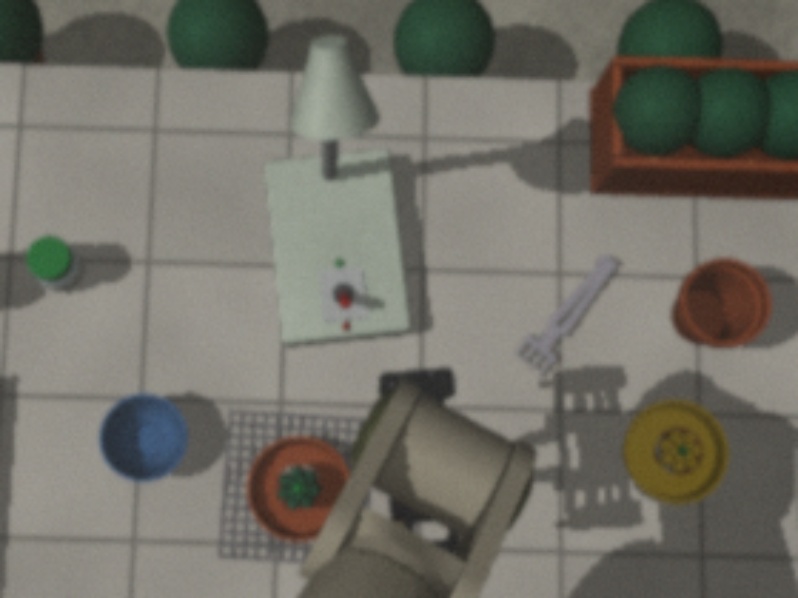

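Request:
play_rows(increments=[{"rot": [0,0,10],"offset": [0.006,0.017,-0.005],"jaw": 0},{"rot": [0,0,20],"offset": [0.012,0.034,-0.005],"jaw": 0},{"rot": [0,0,30],"offset": [0.018,0.05,-0.005],"jaw": 0},{"rot": [0,0,40],"offset": [0.024,0.068,-0.005],"jaw": 0},{"rot": [0,0,50],"offset": [0.03,0.085,-0.005],"jaw": 0},{"rot": [0,0,60],"offset": [0.035,0.1,-0.005],"jaw": 0},{"rot": [0,0,70],"offset": [0.04,0.12,-0.005],"jaw": 0},{"rot": [0,0,80],"offset": [0.046,0.135,-0.005],"jaw": 0},{"rot": [0,0,88.6],"offset": [0.0507,0.1497,-0.005],"jaw": 0},{"rot": [0,0,88.6],"offset": [0.0507,0.1497,-0.005],"jaw": 0},{"rot": [0,0,88.6],"offset": [0.0507,0.1497,-0.005],"jaw": 0}])

```text
t: 9.65
ee_pos: [0.6009, -0.0355, 0.1608]
tool_rot: [[0.99, 0.138, -0.002], [0.138, -0.99, 0.0], [-0.002, -0.001, -1.0]]
wrist_force: [0.4, -0.2, 1.2]
width: 0.0003
```

```bash
python3 - <<'E'
from h import *
C=cal("wrist");W=grab_frame("wrist"); save(cv2.resize(W,None,fx=1.4,fy=1.4),"w5.png")
S=grab_frame("scene"); save(cv2.resize(S[120:300,170:410],None,fx=3.3,fy=3.3),"s5.png")
s=read_state(); print(s["t"],s["ee_pos"],s["tool_rot"],s["width"])
d=np.array([.991,.134,0]);P=np.array([.6654,-.0267,0])
for k,z in ((-.065,.062),(-.007,.062)): print(rel(P+k*d+[0,0,z],7.7))
print(proj("wrist",[P+[0,0,.04],P-.037*d+[0,0,.036],P+.037*d+[0,0,.036],P-.02*d+[0,0,.081]],C)*1.4)
E
```

```text
9.75 [ 0.60102753 -0.03550174  0.16140977] [[ 9.90620181e-01  1.36642072e-01 -7.75142941e-04]
 [ 1.36642227e-01 -9.90620452e-01  1.50794809e-04]
 [-7.47267535e-04 -2.55297639e-04 -9.99999688e-01]] 0.0003192234328463007
(array([-0.01,  0.04,  0.15]), array([ 0.    , -0.0001,  0.0994]))
(array([-0.01,  0.04,  0.15]), array([0.058 , 0.0001, 0.0994]))
[[386.44546635 171.34623199]
 [386.15209324 237.30817186]
 [386.77250015  98.10967339]
 [386.21707558 220.94138502]]
```

View pics/w5.png

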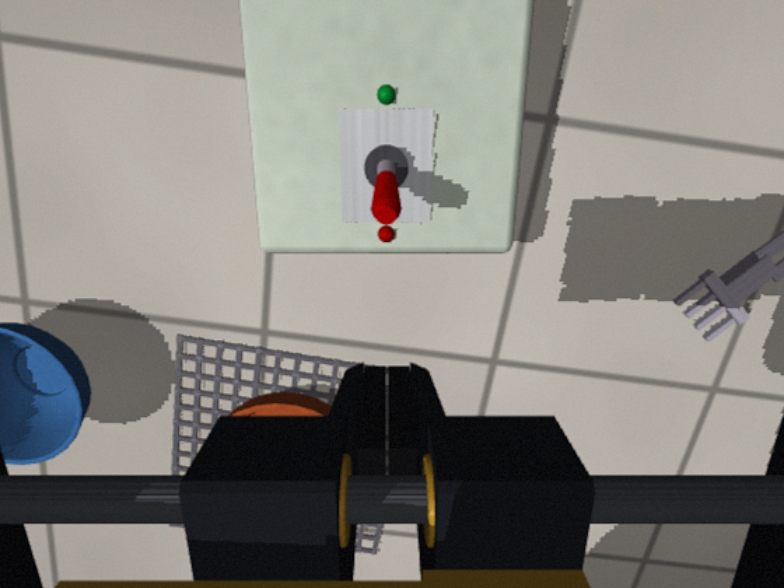

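View pics/s5.png

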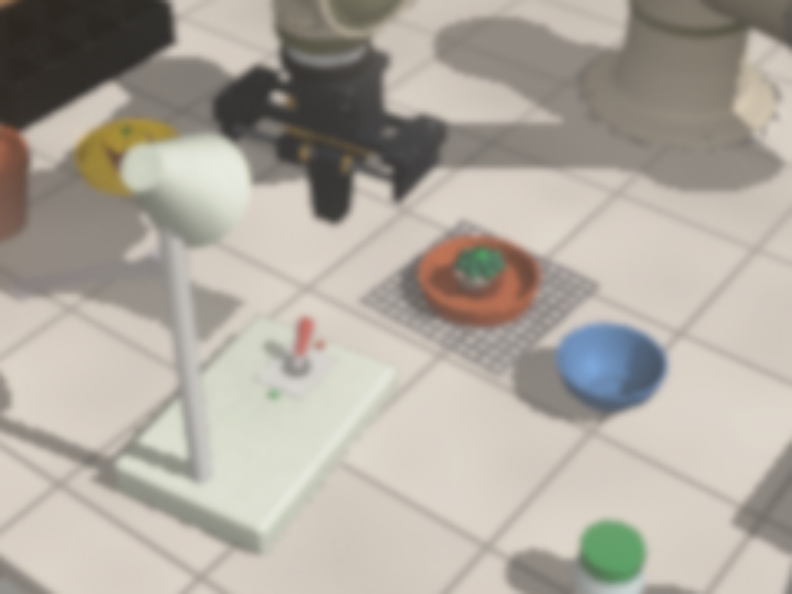

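The predicted lever and dot pixels match the picture to 1–4 px, with the fingers in line with the lever (column 386). The saucer is within the mesh. Descending in front of the lever and pushing.

Request:
play_rows(increments=[{"rot": [0,0,0],"offset": [0,0,0.04],"jaw": 0},{"rot": [0,0,0],"offset": [0,0,0.08],"jaw": 0},{"rot": [0,0,0],"offset": [0,0,0.098],"jaw": 0},{"rot": [0,0,0],"offset": [0,0,0.098],"jaw": 0},{"rot": [0,0,0],"offset": [0.012,0,0.098],"jaw": 0},{"rot": [0,0,0],"offset": [0.024,0,0.098],"jaw": 0},{"rot": [0,0,0],"offset": [0.032,0,0.098],"jaw": 0},{"rot": [0,0,0],"offset": [0.039,0,0.098],"jaw": 0},{"rot": [0,0,0],"offset": [0.045,0,0.098],"jaw": 0},{"rot": [0,0,0],"offset": [0.051,0,0.098],"jaw": 0},{"rot": [0,0,0],"offset": [0.057,0,0.098],"jaw": 0},{"rot": [0,0,0],"offset": [0.058,0,0.098],"jaw": 0},{"rot": [0,0,0],"offset": [0.058,0,0.098],"jaw": 0}])

```text
t: 11.38
ee_pos: [0.659, -0.0273, 0.0636]
tool_rot: [[0.991, 0.135, -0.0], [0.135, -0.991, 0.0], [-0.0, -0.0, -1.0]]
wrist_force: [0.5, -0.3, -0.6]
width: 0.0003
```

```bash
python3 - <<'E'
from h import *
W=grab_frame("wrist"); save(cv2.resize(W,None,fx=1.4,fy=1.4),"w6.png")
s=read_state(); print(s["t"],s["ee_pos"],s["wrist_force"])
E
```

```text
11.425 [ 0.65890144 -0.02732988  0.06360915] [ 0.15512168 -0.84530648 -0.5289545 ]
```

View pics/w6.png

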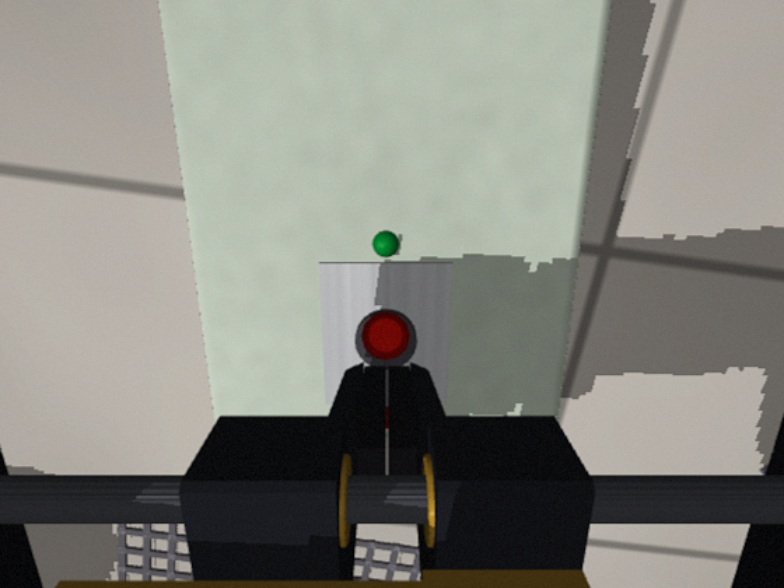

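Contact force is near zero, and the lever's red tip (386,333) now points along the view line beyond upright. I'll back off straight and check.

Request:
play_rows(increments=[{"rot": [0,0,0],"offset": [-0.02,0,0],"jaw": 0},{"rot": [0,0,0],"offset": [-0.05,0,0],"jaw": 0},{"rot": [0,0,0],"offset": [-0.06,0,-0.04],"jaw": 0},{"rot": [0,0,0],"offset": [-0.06,0,-0.1],"jaw": 0},{"rot": [0,0,0],"offset": [-0.06,0,-0.1],"jaw": 0},{"rot": [0,0,0],"offset": [-0.06,0,-0.1],"jaw": 0}])

```text
t: 12.18
ee_pos: [0.5991, -0.0354, 0.163]
tool_rot: [[0.991, 0.135, -0.001], [0.135, -0.991, 0.0], [-0.001, -0.0, -1.0]]
wrist_force: [0.1, -0.1, 0.6]
width: 0.0005
```

```bash
python3 - <<'E'
from h import *
C=cal("wrist");W=grab_frame("wrist"); save(cv2.resize(W,None,fx=1.4,fy=1.4),"w7.png")
S=grab_frame("scene"); save(cv2.resize(S[120:300,170:410],None,fx=3.3,fy=3.3),"s7.png")
t=grab_frame("top")
for m in silhouettes("top","saucer"): print(m["p"],unp("top",np.argwhere(m["mask"])[:,::-1].mean(0),.02))
for m in tip_of("scene","saucer_centre"): print(m["p"],unp("scene",m["pixel"],.0125))
d=np.array([.991,.134,0]);P=np.array([.6654,-.0267,0])
print(proj("wrist",[P-.02*d+[0,0,.081],P+.02*d+[0,0,.081]],C)*1.4)
s=read_state(); print(s["t"],s["ee_pos"],s["wrist_force"])
E
```

```text
0.76 [[ 0.49718317 -0.41152057  0.02      ]]
0.69 [[0.67332839 0.48914297 0.02      ]]
0.61 [[0.45639863 0.01746604 0.0125    ]]
0.58 [[ 0.51938141 -0.39027486  0.0125    ]]
[[386.51800138 216.64995956]
 [386.68194282 127.67285533]]
12.425 [ 0.59921133 -0.0353791   0.16259943] [ 0.47833513 -0.01217825  1.20607613]
```

View pics/w7.png

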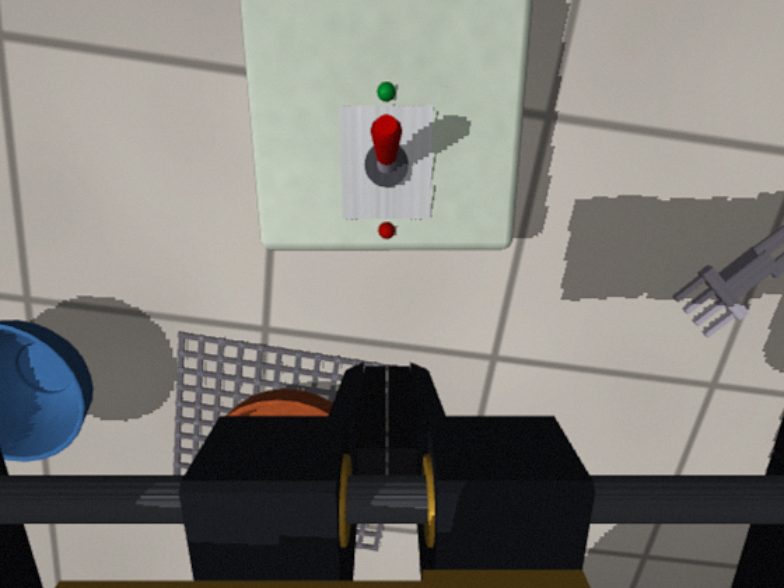

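View pics/s7.png

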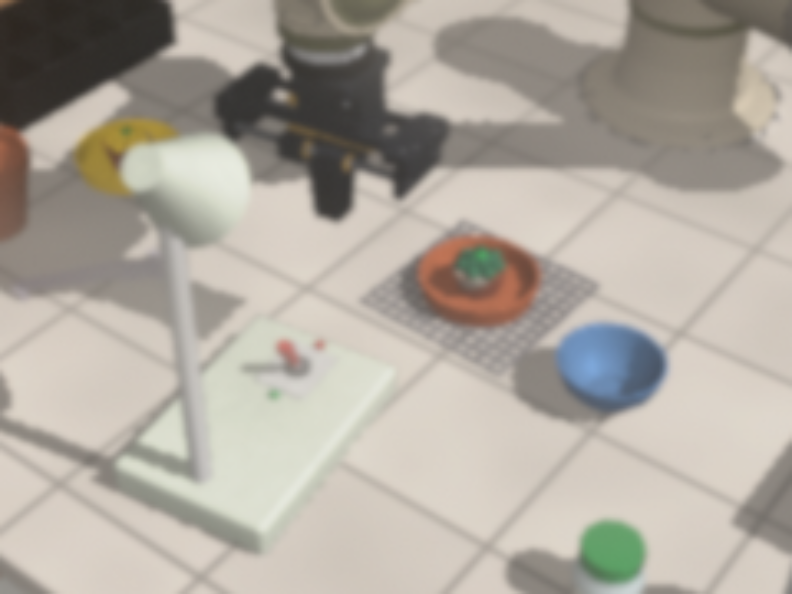

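The lever tip (386,123) lies by the green dot, where I predicted it (387,128). The saucer sits on the mesh, the gripper is clear, and nothing else has moved.

```bash
python3 -c "
from rig import *
print(job_done())"
```

```text
the job is handed in; nothing more can be done
None
```

I pushed the terracotta saucer about 242 mm onto the mesh with two spread fingertips, flat and without lifting it. Then I flipped the red lever with the closed fingers, backed off and handed the job in at about 12.4 s. `job_done()` gives no verdict.

- **Saucer:** after the push, the top camera put its centre at (0.446, 0.023) against the mesh centre at (0.444, 0.020), well within the 27 mm limit. The scene view after the lever was flipped shows it in the same place, flat on the mesh.
- **Toggle:** the last wrist picture shows the lever leaning at the green dot, within about 5 px of where I predicted it. It stayed there after the fingers withdrew.
- **Other objects:** the ones I could see in the pictures looked unmoved. The spray and the trowel were only in the first full top and scene views, but the arm never went near them.
- **Checks that disagreed:**
  - In the last check the top-camera network missed the saucer, which the arm partly hid. It found only the yellow look-alike and a false hit.
  - The scene network put the saucer centre at (0.456, 0.017). That is about 12 mm off in x, the same error it showed before the push, and still inside the limit.

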